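# Stack a pendulum pivot on its assembly pin

## Task

Put the pendulum's pivot parts together on the upright pin of the round assembly stand, in this order from the bottom: the flange with its hub up, the small thick collar, the wide flat washer, and the copper tee upright on top. Each part must be threaded on the pin and lie flat on the one below; let go of everything and leave the tape roll, the solder spool and the solder sucker where they are.

Things in the scene. Friction and masses are not known exactly. Their poses are not given: they have to be found in the camera images.
- seat (a point): The assembly stand, fixed to the bench: a dark steel disc foot 80 mm across and 12 mm thick, with an upright bright steel pin at its centre, 16 mm thick and straight for 56 mm above the foot, then tapering over 10 mm to a 6 mm tip (78 mm above the bench). This point is on the pin's axis at the top face of the foot, 12 mm above the bench; z is up.
- flange_mid (a point): The flange, aluminium, 90 g, loose, lying hub up: a round plate 66 mm across and 8 mm thick with four small dark dots, and on it a hub 36 mm across, 22 mm high overall. A 22 mm bore runs through it. This point is on its axis, 11 mm above its underside; z is up along the axis. It can be held by the hub.
- collar_mid (a point): The collar, a thick dark steel ring, 70 g, loose, lying flat: 38 mm across, 14 mm high, 22 mm bore; the smallest ring. This point is its centre, 7 mm above its underside; z along the axis.
- washer_mid (a point): The washer, a bright steel flat ring without hub, 120 g, loose, lying flat: 56 mm across, 10 mm thick, 22 mm bore. This point is its centre, 5 mm above its underside; z along the axis. It can be held across its rim with the fingertips.
- tee_mid (a point): The copper pipe tee, 110 g, loose, upright: a sleeve 36 mm high, 30 mm across (33 mm at the 7 mm beads at both ends), 22 mm bore; a side branch 22 mm across (25 mm at its bead) sticks out level at half height, to 40 mm from the sleeve's axis. The branch may end pointing any way. This point is on the sleeve's axis, 18 mm above its underside; z along the sleeve, x out along the branch.
- spool_mid (a point): Bystander: a solder spool standing on end, black flanges 54 mm across, 48 mm high, silvery in between. This point is its centre, 24 mm above the bench. Leave it.
- tape_mid (a point): Bystander: a roll of black tape lying flat, 104 mm across, 48 mm high, 77 mm hole. This point is its centre, 24 mm above the bench. Leave it.
- sucker_mid (a point): Bystander: a blue pen-shaped solder sucker lying on the bench, about 175 mm long, 20 mm thick (30 mm over its foot). This point is near its middle, 10 mm above the bench; x runs along it. Leave it.
Not all that is in view belongs to the job. Of the things like the part that bears flange_mid, leave any that is green or purple; of the rest the smaller one is meant.

How it is judged (in metres and radians):
On the way, in this order (a step that is already met when the one before it is completed fails the run):
1. the flange lies on the stand's foot, hub up (horizontal distance between flange_mid and seat below 0.007 m and z of flange_mid in the frame of seat between 0.007 and 0.015 m and angle between flange_mid's own z axis and vertical below 0.12 rad), for 0.2 s.
2. the collar lies on the flange's hub (horizontal distance between collar_mid and seat below 0.007 m and z of collar_mid in the frame of seat between 0.025 and 0.033 m and angle between the z axis of collar_mid and the z axis of seat, either way round below 0.12 rad), for 0.2 s.
3. the washer lies on the collar (horizontal distance between washer_mid and seat below 0.007 m and z of washer_mid in the frame of seat between 0.037 and 0.045 m and angle between the z axis of washer_mid and the z axis of seat, either way round below 0.12 rad), for 0.2 s.
4. the copper tee stands on the washer (horizontal distance between tee_mid and seat below 0.007 m and z of tee_mid in the frame of seat between 0.06 and 0.068 m and angle between the z axis of tee_mid and the z axis of seat, either way round below 0.12 rad), for 0.2 s.
At the end, for the whole second after the job is handed in: All four parts are on the pin in the order flange, collar, washer, tee from the bottom, and released: each part's centre within 7 mm of the pin's axis and within 4 mm of its seated height (11, 29, 41 and 64 mm above the top of the foot), tilted less than 0.12 rad, flange hub up, and at rest (all of step 1 and all of step 2 and all of step 3 and all of step 4 and linear speed of each of flange, collar, washer, tee below 0.02 m/s); the robot touches nothing.
It fails at once if the solder spool is moved more than 30 mm (distance of spool_mid from where it was at the start of the episode above 0.03 m).
It fails at once if the tape roll is moved more than 30 mm (distance of tape_mid from where it was at the start of the episode above 0.03 m).
It fails at once if the solder sucker is moved more than 30 mm (distance of sucker_mid from where it was at the start of the episode above 0.03 m).
It also fails if it takes over 115 s, if anything falls off the work surface, if the arm or the gripper's body presses on something with over 40 N, if the wrist force passes 120 N, or if a joint passes its speed limit or range.

## Robot

A 6-joint arm with a two-finger parallel gripper is mounted at the origin on the work surface. World frame = base frame: x ahead of the robot, y to its left, z up, the work surface at z = 0. Lengths are in m, angles in degrees, forces in N, time in s.
With the tool pointing down it reaches from about 0.35 to 0.875 m from the base axis. Payload 4.2 kg.
Tool frame: the origin (TCP) lies midway between the tips of the shut fingers; the grasp point (between the pads) lies 19 mm behind it; z points along the fingers, y is the line along which they close (so a half turn about z gives the same grasp; the last joint's range is limited). The gripper opens to 87 mm and grips with 3 to 60 N. Pads are 19 mm wide; open, the fingers measure 117 mm over their backs; the gripper's body (75 mm by 190 mm) begins 51 mm behind the grasp point.
Start: joints at [89.989, 22.042, 0.453, 0, -68.411, -14.817], TCP at [0.16, 0.604, 0.223] pointing down, gripper open.
Joint ranges: [-179.83, 179.83], [-69.29, 118.12], [-61.27, 80.66], [-181.25, 117.63], [-171.15, -9.14], [-177.46, 177.46]. Speed limits (degrees/s): [159.86, 159.86, 180, 180, 180, 180].

## Interface

Orientations are given as a 3x3 rotation matrix whose columns are the frame's x, y, z axes.
In Python, from station import r, cams gives the robot as it stands.
- The arm moves only by the tool play_rows, never from a script. Its argument "commands" is text: rows parted by semicolons, each of 6 numbers parted by spaces: the shift along the world's x, y, z normalised to -1 to 1, where 1 is 30 mm, then the turn, a rotation vector about the world's x, y, z normalised to -1 to 1, where 1 is 0.15 rad. A call has 1 to 20 rows; each row shifts and turns the commanded pose from where the row before left it; what a row does not reach is not made up. A row lasts 1/10 s, in which the tool goes at most 50 mm and 8.59 degrees, less where a joint would pass 70% of its speed; a pose out of reach is approached as far as the arm can. A call with a number of a shift or a turn outside -1 to 1 is refused whole. A call with a gripper value outside its range is refused whole. "grip" is the finger opening in mm, from 0 to 87, set as the call begins (left out, the last holds). The fingers move at their own pace and stop on an object; the grip force is fixed at half the most. Time passes only in rows, so rows that do not move let the fingers close. It gives the time, the measured TCP pose, the force, the opening and the grip force at its end, in the units of the state.
- r.sense(): the state, without advancing time (a new reading comes with each control period).
- cams.capture(name): name is "scene" or "top"; returns (picture, depth): 400x640x3 uint8, blue, green, red; 400x640 float32, m along the optical axis (not along the pixel's ray), 0 where there is no reading.
- cams.camera_info(name): a dict with "mtx" (3x3 intrinsics, pixels), "R" (3x3) and "t" (3): a world point X has camera coordinates R X + t. Camera axes: x right, y down, z forward; pixel columns grow to the right and rows downward; lengths in m; the calibration is good to about 2 mm. A picture is of the moment at which its call begins. camera_info takes no time and is no camera call.
- r.finish_job(): hands the job in; it is judged then, once.
The state is a dict: "time_s": time; "joints": joint angles; "joint_velocities": joint speeds; "effort": joint torques, N m; "tcp_pos": TCP position; "ee_rot": TCP orientation; "wrist_force": force on the tool from outside, world axes, zero at the start; "moment": the same for the moment, N m; "gripper_width": opening from 0.0 (shut) to 1.0 (fully open); "gripper_force": force on a finger pad.
Only numpy, scipy, OpenCV 4.12 (cv2) and the standard library are available. Lean on these libraries where they do the work, as an engineer would, in place of code of your own. Each camera call takes 0.05 s, during which the arm holds its last target. There are 200 camera calls.

## Working session

There is one attempt and no reset: what is moved stays moved. The work goes in short steps, Python scripts to look and compute and a tool call to move; the robot and the scene stay as the last step left them, time stands still between calls to the robot, and variables do not carry over. Pictures are saved under pics/ and viewed, at most 14 in all, crops included, and the job is handed in when it is done.

Besides the shell and the picture viewer there is one more tool, called after "Emit:" by a JSON object that holds its "method" and its "body". play_rows: Moves the arm, as the interface text tells. Scaled input: -1 to 1 covers 30 mm each way for a shift and 0.15 rad each way for a turn. Its arguments: {"type":"object","properties":{"commands":{"type":"string"},"grip":{"type":"number"}},"required":["commands"]}

```bash
mkdir -p pics; cat > h.py <<'E'
import numpy as np, cv2
from station import r, cams
def cap(n,f=None):
    p,d=cams.capture(n); i=cams.camera_info(n)
    if f: cv2.imwrite('pics/'+f,p)
    return p,d,i
def world(d,i):
    K,R,t=np.array(i["mtx"]),np.array(i["R"]),np.array(i["t"]).ravel()
    v,u=np.mgrid[0:d.shape[0],0:d.shape[1]]
    c=np.stack([(u-K[0,2])/K[0,0]*d,(v-K[1,2])/K[1,1]*d,d],-1)
    w=(c-t)@R
    w[d==0]=np.nan
    return w
def proj(X,i):
    K,R,t=np.array(i["mtx"]),np.array(i["R"]),np.array(i["t"]).ravel()
    c=R@np.array(X)+t; p=K@c; return p[:2]/p[2]
E
python3 - <<'E'
from h import *
for n in("scene","top"):
    p,d,i=cap(n,n+'0.png'); np.savez(n+'0.npz',p=p,d=d,w=world(d,i))
    print(n,i, (d>0).mean())
print(r.sense())
E
```

```text
scene {'mtx': array([[397.20666943,   0.        , 323.85106305],
       [  0.        , 397.20666943, 205.31936868],
       [  0.        ,   0.        ,   1.        ]]), 'R': array([[-0.21022843,  0.97765101,  0.00158718],
       [ 0.63744165,  0.13830233, -0.75798457],
       [-0.74126389, -0.15833817, -0.65227055]]), 't': array([ 0.11934773, -0.28686446,  1.42604064])} 0.996171875
top {'mtx': array([[470.57639141,   0.        , 316.97605723],
       [  0.        , 470.57639141, 197.41131915],
       [  0.        ,   0.        ,   1.        ]]), 'R': array([[-0.01798528, -0.99909447, -0.03855859],
       [-0.9818486 ,  0.02493121, -0.18802062],
       [ 0.18881167,  0.0344771 , -0.98140791]]), 't': array([0.02966354, 0.51392835, 0.94753304])} 0.99598828125
{'time_s': 0.1, 'joints': array([ 8.99885095e+01,  2.20874583e+01,  3.88182903e-01, -2.43001091e-02,
       -6.84112247e+01, -1.48192624e+01]), 'joint_velocities': array([-0.05427399, -0.13058509,  0.14987433, -0.01600362,  0.00653843,
        0.05992514]), 'effort': array([ 6.85736704e-04, -3.91687202e+01,  1.87937075e+01,  4.23189551e+00,
        1.34630338e-02, -6.99294924e-05]), 'tcp_pos': array([0.1598002 , 0.60367648, 0.22156393]), 'ee_rot': array([[ 9.66646111e-01, -2.56115482e-01, -3.94751258e-04],
       [-2.56115762e-01, -9.66644194e-01, -1.92847913e-03],
       [ 1.12329350e-04,  1.96525887e-03, -9.99998063e-01]]), 'wrist_force': array([ 0.657097  , -0.66776113,  0.75664034]), 'moment': array([ 0.01507081, -0.01976008, -0.05664857]), 'gripper_force': 0.0, 'gripper_width': 0.9975528969322619}
```

View pics/scene0.png

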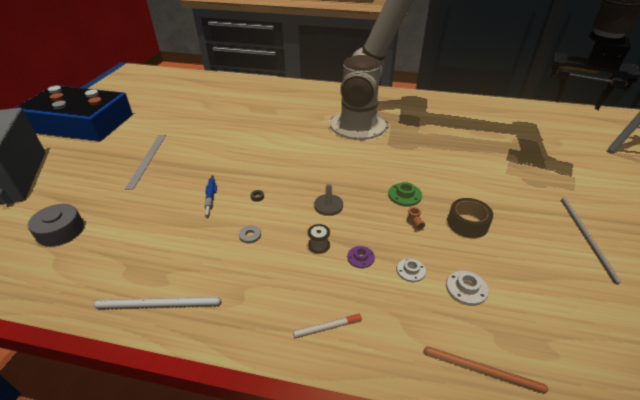

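View pics/top0.png

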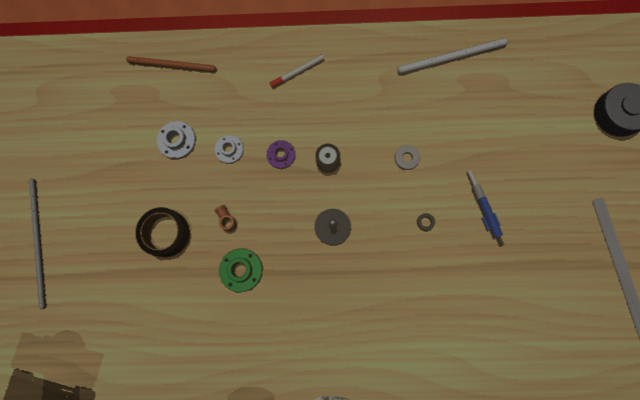

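Flange candidates in the top view are green (240,270), purple (281,154), large aluminium (176,140) and small aluminium (229,150). Green and purple are excluded, so the smaller aluminium one at (229,150) is meant. I'll confirm it in a crop and measure from both views.

```bash
python3 - <<'E'
from h import *
D={n:np.load(n+'0.npz') for n in("scene","top")}
p=D['top']['p']; cv2.imwrite('pics/crop0.png',cv2.resize(p[110:310,120:460],None,fx=2.3,fy=2.3,interpolation=cv2.INTER_CUBIC))
W=D['top']['w']
px=dict(flange=(229,150),bigfl=(176,140),purple=(281,154),collar=(426,222),washer=(407,157),tee=(228,220),spool=(328,157),tape=(162,232),stand=(333,227),sucker=(486,207),green=(240,270))
for k,(u,v) in px.items():
    w0=np.nanmedian(W[v-12:v+13,u-12:u+13].reshape(-1,3),0)
    print('==',k,w0.round(3))
    for n in D:
        w=D[n]['w'].reshape(-1,3); m=(np.hypot(w[:,0]-w0[0],w[:,1]-w0[1])<.065 if k in('tape','stand') else np.hypot(w[:,0]-w0[0],w[:,1]-w0[1])<.042)
        q=w[m&(w[:,2]>.0045)]
        if len(q)<5: print(n,'few');continue
        (c,rr)=cv2.minEnclosingCircle(q[:,:2].astype(np.float32))
        zt=np.percentile(q[:,2],[50,90,99])
        out=[]
        t=q[q[:,2]>zt[1]-.004]; c2,r2=cv2.minEnclosingCircle(t[:,:2].astype(np.float32))
        print(n,len(q),'all c',np.round(c,4),round(rr,4),'z50/90/99',zt.round(4),'topc',np.round(c2,4),round(r2,4))
E
```

```text
== flange [0.636 0.217 0.007]
scene 508 all c [0.6428 0.2192] 0.0334 z50/90/99 [0.0099 0.0231 0.0252] topc [0.6412 0.2193] 0.0194
top 551 all c [0.6362 0.2222] 0.0374 z50/90/99 [0.0082 0.0211 0.0235] topc [0.6405 0.2203] 0.0183
== bigfl [0.662 0.338 0.012]
scene 859 all c [0.6619 0.3374] 0.042 z50/90/99 [0.0135 0.0311 0.0329] topc [0.6674 0.3408] 0.0254
top 912 all c [0.6619 0.3376] 0.042 z50/90/99 [0.0115 0.0293 0.032 ] topc [0.666  0.3426] 0.0243
== purple [0.624 0.099 0.008]
scene 466 all c [0.6255 0.103 ] 0.0352 z50/90/99 [0.0098 0.0226 0.0249] topc [0.6261 0.1003] 0.0187
top 557 all c [0.6245 0.0962] 0.038 z50/90/99 [0.0084 0.0211 0.0237] topc [0.6248 0.1019] 0.0177
== collar [ 0.463 -0.216 -0.   ]
scene 118 all c [ 0.4614 -0.2159] 0.0303 z50/90/99 [0.0136 0.0164 0.0181] topc [ 0.4641 -0.215 ] 0.0194
top 181 all c [ 0.4659 -0.2179] 0.0254 z50/90/99 [0.0123 0.0153 0.0172] topc [ 0.463  -0.2133] 0.0187
== washer [ 0.61  -0.183  0.007]
scene 276 all c [ 0.6113 -0.1829] 0.0287 z50/90/99 [0.0105 0.0124 0.0136] topc [ 0.6117 -0.1828] 0.0283
top 399 all c [ 0.6096 -0.1808] 0.0286 z50/9
[... 754 characters left out ...]
and [ 0.454 -0.014  0.012]
scene 563 all c [ 0.4541 -0.0064] 0.0585 z50/90/99 [0.0136 0.0502 0.0777] topc [ 0.4591 -0.0127] 0.0085
top 1053 all c [ 0.462  -0.0117] 0.0447 z50/90/99 [0.0114 0.0144 0.0767] topc [ 0.4573 -0.0111] 0.0398
== sucker [ 0.492 -0.344  0.001]
scene 159 all c [ 0.4908 -0.3403] 0.0418 z50/90/99 [0.0181 0.0209 0.022 ] topc [ 0.4921 -0.3451] 0.0415
top 408 all c [ 0.4918 -0.3425] 0.0419 z50/90/99 [0.0164 0.0194 0.0214] topc [ 0.4919 -0.342 ] 0.0417
== green [0.367 0.188 0.017]
scene 464 all c [0.3675 0.1881] 0.0416 z50/90/99 [0.0164 0.033  0.0353] topc [0.369  0.1879] 0.0273
top 1064 all c [0.3675 0.1882] 0.0419 z50/90/99 [0.012  0.0314 0.0339] topc [0.3679 0.1895] 0.0255
```

View pics/crop0.png

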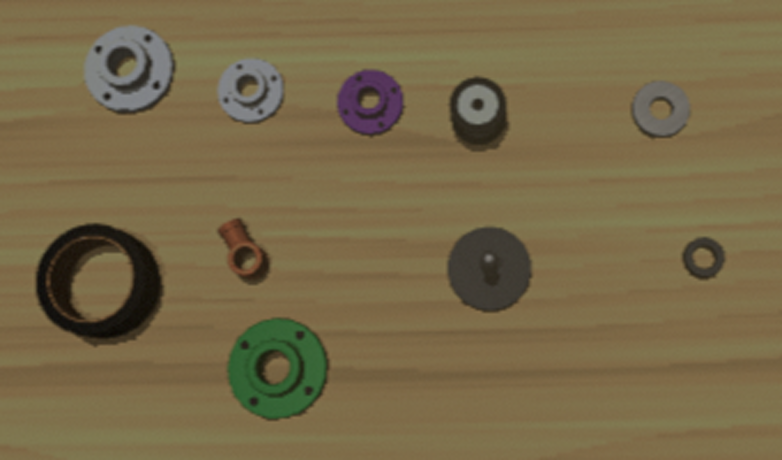

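Crop: the small aluminium flange is at crop (250,90), the larger at (128,65), green at (278,367) and purple at (370,100). The measured radius of the small one is 33 mm, which matches the 66 mm description. Next I'll fit the tee's sleeve and branch and the pin.

```bash
python3 - <<'E'
from h import *
from scipy.optimize import least_squares
for n in("scene","top"):
    w=np.load(n+'0.npz')['w'].reshape(-1,3)
    q=w[(np.hypot(w[:,0]-.478,w[:,1]-.22)<.05)&(w[:,2]>.0065)]
    t=q[(q[:,2]>.0325)]; 
    c=np.array(cv2.minEnclosingCircle(t[:,:2].astype(np.float32))[0])
    # circle fit on ring pts restricted
    for _ in range(5):
        m=np.hypot(*(t[:,:2]-c).T)<.019; c=(t[m][:,:2].max(0)+t[m][:,:2].min(0))/2
    b=q[np.hypot(*(q[:,:2]-c).T)>.022]; v=b[:,:2].mean(0)-c
    print(n,'tee',c.round(4),m.sum(),'branch',np.degrees(np.arctan2(v[1],v[0])).round(1),np.hypot(*v))
    p=w[(np.hypot(w[:,0]-.458,w[:,1]+.012)<.03)&(w[:,2]>.025)]
    for lo,hi in((.025,.05),(.05,.068),(.07,.09)):
        s=p[(p[:,2]>lo)&(p[:,2]<hi)]; print(lo,len(s),s.mean(0).round(4),s.min(0).round(4),s.max(0).round(4))
    f=w[(np.hypot(w[:,0]-.458,w[:,1]+.012)<.048)&(w[:,2]>.008)&(w[:,2]<.018)]
    print('foot',f.min(0).round(4),f.max(0).round(4))
E
```

```text
scene tee [0.4704 0.2157] 72 branch 25.4 0.034427570113678314
0.025 42 [ 0.4634 -0.0125  0.0376] [ 0.458  -0.0205  0.026 ] [ 0.4676 -0.006   0.0492]
0.05 34 [ 0.463  -0.0126  0.0591] [ 0.4563 -0.0208  0.05  ] [ 0.4669 -0.0048  0.0679]
0.07 20 [ 0.4615 -0.0115  0.0751] [ 0.4548 -0.0178  0.0702] [ 0.4659 -0.0068  0.0807]
foot [ 0.4172 -0.051   0.0081] [0.4992 0.0272 0.0178]
top tee [0.4686 0.2167] 98 branch 26.9 0.03130863493730572
0.025 11 [ 0.4519 -0.0121  0.0368] [ 0.45   -0.0181  0.0251] [ 0.4564 -0.0034  0.0489]
0.05 15 [ 0.4532 -0.0104  0.0615] [ 0.4497 -0.0181  0.0528] [ 0.4649 -0.0037  0.0676]
0.07 30 [ 0.4567 -0.0116  0.0749] [ 0.4516 -0.0182  0.0703] [ 0.4622 -0.0059  0.0805]
foot [ 0.4184 -0.0508  0.008 ] [0.4956 0.0276 0.0171]
```

Emit:
{"method": "play_rows", "body": {"commands": "1 -1 0 0 0 0;1 -1 0 0 0 0;1 -1 0 0 0 0;1 -1 0 0 0 0;1 -1 0 0 0 0;1 -1 0 0 0 0;1 -1 0 0 0 0;1 -1 0 0 0 0;1 -1 0 0 0 0;1 -1 0 0 0 0;1 -1 -0.5 0 0 0;1 -1 -0.5 0 0 0;1 -0.5 -0.5 0 0 0;1 -0.3 -0.5 0 0 0;1 0 -0.5 0 0 0;1 0 -0.5 0 0 0;0 0 0 0 0 0;0 0 0 0 0 0", "grip": 87}}

```text
time_s: 1.9
tcp_pos: [0.6396, 0.2196, 0.1308]
ee_rot: [[0.966, -0.257, -0.003], [-0.257, -0.966, -0.002], [-0.002, 0.002, -1.0]]
wrist_force: [0.3, 0.5, 0.6]
gripper_width: 0.998
gripper_force: 0.0
```

Emit:
{"method": "play_rows", "body": {"commands": "0.04 0 -1 0 0 0;0 0 -1 0 0 0;0 0 -1 0 0 0;0 0 -0.6 0 0 0;0 0 -0.3 0 0 0;0 0 0 0 0 0;0 0 0 0 0 0"}}

```text
time_s: 2.6
tcp_pos: [0.6417, 0.2208, 0.0172]
ee_rot: [[0.967, -0.255, 0.002], [-0.255, -0.967, 0.001], [0.002, -0.001, -1.0]]
wrist_force: [0.3, 0.1, 1.2]
gripper_width: 0.999
gripper_force: 0.0
```

Emit:
{"method": "play_rows", "body": {"commands": "0 0 0 0 0 0;0 0 0 0 0 0;0 0 0 0 0 0;0 0 0 0 0 0;0 0 0 0 0 0;0 0 0 0 0 0;0 0 0 0 0 0;0 0 0 0 0 0;0 0 0 0 0 0;0 0 0 0 0 0", "grip": 25}}

```text
time_s: 3.6
tcp_pos: [0.641, 0.2201, 0.0155]
ee_rot: [[0.967, -0.256, -0.0], [-0.256, -0.967, -0.0], [-0.0, 0.0, -1.0]]
wrist_force: [0.6, -1.0, 0.2]
gripper_width: 0.388
gripper_force: 30.0
```

Only 6.5 mm of overlap on the hub, so I'll regrip a little lower.

Emit:
{"method": "play_rows", "body": {"commands": "0 0 0 0 0 0;0 0 0 0 0 0;0 0 0 0 0 0;0 0 -0.18 0 0 0;0 0 0 0 0 0;0 0 0 0 0 0", "grip": 55}}

```text
time_s: 4.2
tcp_pos: [0.6409, 0.22, 0.0097]
ee_rot: [[0.967, -0.256, -0.001], [-0.256, -0.967, -0.0], [-0.001, 0.001, -1.0]]
wrist_force: [0.4, 0.7, -0.3]
gripper_width: 0.627
gripper_force: 0.0
```

Emit:
{"method": "play_rows", "body": {"commands": "0 0 0 0 0 0;0 0 0 0 0 0;0 0 0 0 0 0;0 0 0 0 0 0;0 0 0 0 0 0;0 0 0 0 0 0;0 0 0 0 0 0;0 0 0.3 0 0 0;0 0 1 0 0 0;0 0 1 0 0 0;0 0 1 0 0 0;0 0 0.7 0 0 0", "grip": 25}}

```text
time_s: 5.4
tcp_pos: [0.6418, 0.2205, 0.1332]
ee_rot: [[0.967, -0.256, 0.003], [-0.256, -0.967, 0.001], [0.002, -0.002, -1.0]]
wrist_force: [0.1, 0.8, -1.2]
gripper_width: 0.4
gripper_force: 30.0
```

Emit:
{"method": "play_rows", "body": {"commands": "-0.68 -0.86 0 0 0 0;-0.68 -0.86 0 0 0 0;-0.68 -0.86 0 0 0 0;-0.68 -0.86 0 0 0 0;-0.68 -0.86 0 0 0 0;-0.68 -0.86 0 0 0 0;-0.68 -0.86 0 0 0 0;-0.68 -0.86 0 0 0 0;-0.68 -0.86 -0.3 0 0 0;0 0 -0.3 0 0 0;0 0 0 0 0 0;0 0 0 0 0 0;0 0 0 0 0 0"}}

```text
time_s: 6.7
tcp_pos: [0.4587, -0.0113, 0.1127]
ee_rot: [[0.967, -0.255, 0.001], [-0.255, -0.967, 0.0], [0.001, -0.001, -1.0]]
wrist_force: [-0.6, -0.7, -0.9]
gripper_width: 0.398
gripper_force: 30.0
```

```bash
python3 - <<'E'
from h import *
p,d,i=cap('scene'); w=world(d,i); 
p2,d2,i2=cap('top')
a=cv2.resize(p[130:240,270:400],None,fx=4,fy=4,interpolation=cv2.INTER_CUBIC)
b=cv2.resize(p2[170:280,270:400],None,fx=2,fy=4,interpolation=cv2.INTER_CUBIC)
cv2.imwrite('pics/f1.png',np.hstack([a,b]))
for W in(w,world(d2,i2)):
  W=W.reshape(-1,3);print(r.sense()['tcp_pos'])
  q=W[(np.hypot(W[:,0]-.458,W[:,1]+.012)<.045)&(W[:,2]>.088)&(W[:,2]<.112)]
  print(len(q),q.min(0).round(4),q.max(0).round(4)) if len(q) else 0
E
```

```text
[ 0.45831089 -0.01138429  0.11245294]
117 [ 0.4441 -0.043   0.1025] [0.4925 0.0212 0.112 ]
[ 0.45831089 -0.01138429  0.11245294]
62 [ 0.4259 -0.0236  0.1048] [0.4412 0.0157 0.1119]
```

View pics/f1.png

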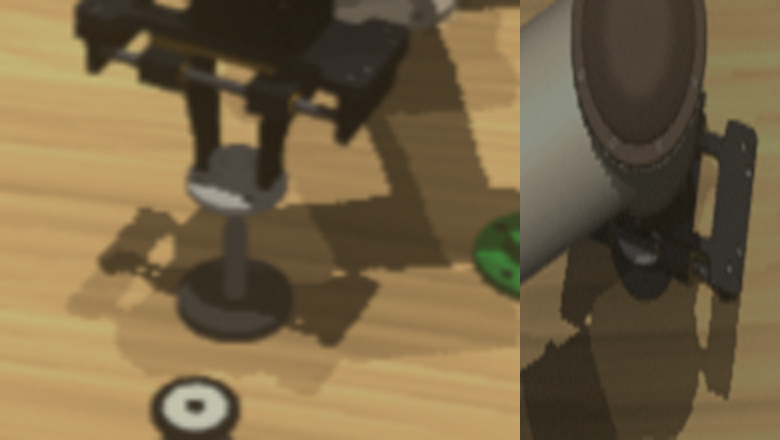

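The scene crop shows the flange level and centred over the pin (pin at crop (235,250)). Measured centre is about (0.459, -0.011), so I'll lower it.

Emit:
{"method": "play_rows", "body": {"commands": "0 0 -0.5 0 0 0;0 0 -0.5 0 0 0;0 0 -0.5 0 0 0;0 0 -0.5 0 0 0;0 0 0 0 0 0"}}

```text
time_s: 7.3
tcp_pos: [0.4565, -0.012, 0.0506]
ee_rot: [[0.967, -0.256, -0.004], [-0.256, -0.967, -0.001], [-0.004, 0.002, -1.0]]
wrist_force: [-0.8, 0.4, -0.4]
gripper_width: 0.392
gripper_force: 30.0
```

Emit:
{"method": "play_rows", "body": {"commands": "0.03 0 -0.3 0 0 0;0 0 -0.3 0 0 0;0 0 -0.2 0 0 0;0 0 -0.1 0 0 0;0 0 0 0 0 0;0 0 0 0 0 0"}}

```text
time_s: 7.9
tcp_pos: [0.4586, -0.012, 0.0253]
ee_rot: [[0.967, -0.256, 0.0], [-0.256, -0.967, 0.0], [0.0, -0.0, -1.0]]
wrist_force: [0.3, -0.4, -0.2]
gripper_width: 0.396
gripper_force: 30.0
```

Emit:
{"method": "play_rows", "body": {"commands": "0 0 -0.08 0 0 0;0 0 0 0 0 0;0 0 0 0 0 0"}}

```text
time_s: 8.2
tcp_pos: [0.4585, -0.012, 0.0228]
ee_rot: [[0.967, -0.256, 0.0], [-0.256, -0.967, 0.0], [0.0, -0.0, -1.0]]
wrist_force: [-0.2, 0.4, -0.4]
gripper_width: 0.392
gripper_force: 30.0
```

Emit:
{"method": "play_rows", "body": {"commands": "0 0 0 0 0 0;0 0 0 0 0 0;0 0 0 0 0 0;0 0 0 0 0 0;0 0 0.5 0 0 0;0 0 1 0 0 0;0 0 1 0 0 0;0 0 1 0 0 0;0 0 0.5 0 0 0;0 0 0 0 0 0", "grip": 70}}

```text
time_s: 9.2
tcp_pos: [0.46, -0.0116, 0.1451]
ee_rot: [[0.967, -0.256, 0.006], [-0.256, -0.967, 0.002], [0.005, -0.003, -1.0]]
wrist_force: [0.4, 0.7, -0.4]
gripper_width: 0.802
gripper_force: 0.0
```

Emit:
{"method": "play_rows", "body": {"commands": "0.02 -0.84 0 0 0 0;0.02 -0.84 0 0 0 0;0.02 -0.84 0 0 0 0;0.02 -0.84 0 0 0 0;0.02 -0.84 0 0 0 0;0.02 -0.84 0 0 0 0;0.02 -0.84 0 0 0 0;0.02 -0.84 0 0 0 0;0 0 -0.5 0 0 0;0 0 -0.5 0 0 0;0 0 0 0 0 0;0 0 0 0 0 0", "grip": 75}}

```text
time_s: 10.4
tcp_pos: [0.4628, -0.2136, 0.112]
ee_rot: [[0.967, -0.256, -0.002], [-0.256, -0.967, 0.0], [-0.002, 0.0, -1.0]]
wrist_force: [-0.6, 0.9, 0.1]
gripper_width: 0.862
gripper_force: 0.0
```

```bash
python3 - <<'E'
from h import *
p,d,i=cap('scene'); w=world(d,i).reshape(-1,3)
a=cv2.resize(p[150:240,220:360],None,fx=4,fy=4,interpolation=cv2.INTER_CUBIC)
cv2.imwrite('pics/f2.png',a)
q=w[(np.hypot(w[:,0]-.458,w[:,1]+.012)<.037)&(w[:,2]>.0165)&(w[:,2]<.04)]
print('flange',q.min(0).round(4),q.max(0).round(4))
q=q[q[:,2]>.030];print('hub',len(q),np.median(q,0).round(4),q.min(0).round(4),q.max(0).round(4))
q=w[(np.hypot(w[:,0]-.463,w[:,1]+.2145)<.03)&(w[:,2]>.01)&(w[:,2]<.019)]
print('collar',len(q),q.min(0).round(4),q.max(0).round(4))
E
```

```text
flange [ 0.4286 -0.0443  0.0166] [0.493  0.0208 0.0397]
hub 80 [ 0.4646 -0.0099  0.0344] [ 0.4428 -0.029   0.0301] [0.4775 0.0053 0.0397]
collar 86 [ 0.4437 -0.2316  0.01  ] [ 0.4842 -0.196   0.0179]
```

View pics/f2.png

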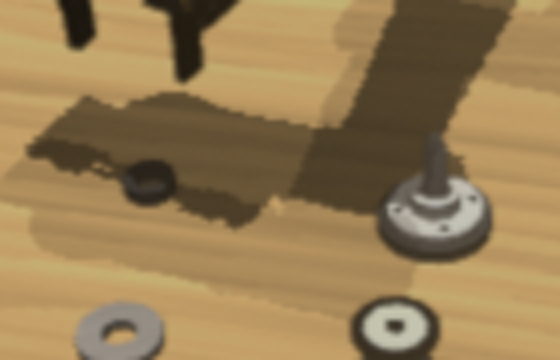

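The flange sits flat on the foot, hub up with its top at 34 mm, threaded at crop (435,210). The collar is at crop (150,180), centre about (0.464, -0.214). Descending to grip it.

Emit:
{"method": "play_rows", "body": {"commands": "0.03 0 -1 0 0 0;0 0 -1 0 0 0;0 0 -0.8 0 0 0;0 0 -0.4 0 0 0;0 0 -0.2 0 0 0;0 0 0 0 0 0;0 0 0 0 0 0;0 0 0 0 0 0"}}

```text
time_s: 11.25
tcp_pos: [0.4651, -0.2138, 0.0119]
ee_rot: [[0.967, -0.256, 0.003], [-0.256, -0.967, -0.0], [0.003, -0.0, -1.0]]
wrist_force: [0.2, 0.8, 0.5]
gripper_width: 0.863
gripper_force: 0.0
```

Emit:
{"method": "play_rows", "body": {"commands": "0 0 -0.25 0 0 0;0 0 0 0 0 0;0 0 0 0 0 0"}}

```text
time_s: 11.55
tcp_pos: [0.4639, -0.2136, 0.0031]
ee_rot: [[0.967, -0.256, -0.0], [-0.256, -0.967, 0.0], [-0.0, 0.0, -1.0]]
wrist_force: [-0.2, 0.4, 0.4]
gripper_width: 0.861
gripper_force: 0.0
```

Emit:
{"method": "play_rows", "body": {"commands": "0 0 0 0 0 0;0 0 0 0 0 0;0 0 0 0 0 0;0 0 0 0 0 0;0 0 0 0 0 0;0 0 0 0 0 0;0 0 0 0 0 0;0 0 0 0 0 0;0 0 0 0 0 0", "grip": 25}}

```text
time_s: 12.45
tcp_pos: [0.4641, -0.2137, 0.0033]
ee_rot: [[0.967, -0.256, -0.0], [-0.256, -0.967, -0.0], [-0.0, 0.0, -1.0]]
wrist_force: [0.5, -0.4, -0.1]
gripper_width: 0.423
gripper_force: 30.0
```

Emit:
{"method": "play_rows", "body": {"commands": "0 0 0.3 0 0 0;0 0 1 0 0 0;0 0 1 0 0 0;0 0 1 0 0 0;0 0 0.7 0 0 0;0 0 0 0 0 0"}}

```text
time_s: 13.05
tcp_pos: [0.4664, -0.214, 0.127]
ee_rot: [[0.967, -0.255, 0.008], [-0.255, -0.967, -0.002], [0.008, -0.001, -1.0]]
wrist_force: [0.3, -0.1, -0.7]
gripper_width: 0.429
gripper_force: 30.0
```

Emit:
{"method": "play_rows", "body": {"commands": "-0.02 0.84 0 0 0 0;-0.02 0.84 0 0 0 0;-0.02 0.84 0 0 0 0;-0.02 0.84 0 0 0 0;-0.02 0.84 0 0 0 0;-0.02 0.84 0 0 0 0;-0.02 0.84 0 0 0 0;-0.04 0.84 -0.2 0 0 0;0 0 -0.4 0 0 0;0 0 0 0 0 0;0 0 0 0 0 0;0 0 0 0 0 0"}}

```text
time_s: 14.25
tcp_pos: [0.4588, -0.0124, 0.1054]
ee_rot: [[0.967, -0.257, 0.0], [-0.257, -0.967, -0.0], [0.0, 0.0, -1.0]]
wrist_force: [-0.2, 0.3, -0.1]
gripper_width: 0.428
gripper_force: 30.0
```

```bash
python3 - <<'E'
from h import *
p,d,i=cap('scene'); w=world(d,i).reshape(-1,3)
cv2.imwrite('pics/f3.png',cv2.resize(p[130:240,270:400],None,fx=4,fy=4,interpolation=cv2.INTER_CUBIC))
print(r.sense()['tcp_pos'])
E
```

```text
[ 0.45890931 -0.01239669  0.10548468]
```

View pics/f3.png

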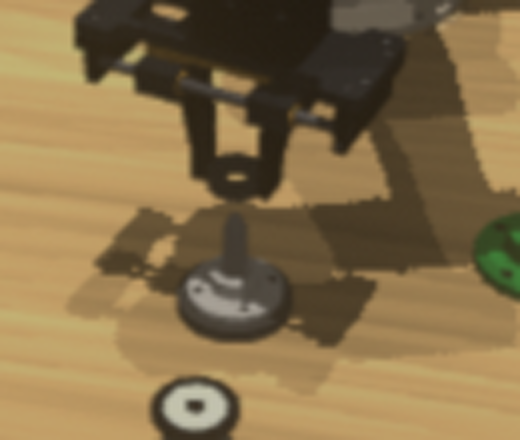

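The collar at crop (237,177) is level and in line with the pin tip at (236,215), so I'll lower it.

Emit:
{"method": "play_rows", "body": {"commands": "0 0 -0.5 0 0 0;0 0 -0.5 0 0 0;0 0 -0.5 0 0 0;0 0 -0.4 0 0 0;0 0 -0.2 0 0 0;0 0 0 0 0 0;0 0 0 0 0 0"}}

```text
time_s: 15.0
tcp_pos: [0.4592, -0.0121, 0.0427]
ee_rot: [[0.967, -0.256, 0.001], [-0.256, -0.967, 0.0], [0.001, -0.0, -1.0]]
wrist_force: [0.3, -0.2, -0.6]
gripper_width: 0.431
gripper_force: 30.0
```

Emit:
{"method": "play_rows", "body": {"commands": "0 0 -0.15 0 0 0;0 0 0 0 0 0;0 0 0 0 0 0"}}

```text
time_s: 15.3
tcp_pos: [0.4588, -0.012, 0.0379]
ee_rot: [[0.967, -0.256, 0.0], [-0.256, -0.967, 0.0], [0.0, -0.0, -1.0]]
wrist_force: [0.7, 0.6, -1.1]
gripper_width: 0.427
gripper_force: 30.0
```

Emit:
{"method": "play_rows", "body": {"commands": "0 0 0 0 0 0;0 0 0 0 0 0;0 0 0 0 0 0;0 0 0 0 0 0;0 0 0.5 0 0 0;0 0 1 0 0 0;0 0 1 0 0 0;0 0 1 0 0 0;0 0 0 0 0 0", "grip": 80}}

```text
time_s: 16.2
tcp_pos: [0.4616, -0.0114, 0.1469]
ee_rot: [[0.967, -0.255, 0.009], [-0.255, -0.967, 0.002], [0.009, -0.004, -1.0]]
wrist_force: [0.2, 0.8, -0.6]
gripper_width: 0.916
gripper_force: 0.0
```

Emit:
{"method": "play_rows", "body": {"commands": "0.84 -0.94 0 0 0 0;0.84 -0.94 0 0 0 0;0.84 -0.94 0 0 0 0;0.84 -0.94 0 0 0 0;0.84 -0.94 0 0 0 0;0.84 -0.94 0 0 0 0;0 0 -0.5 0 0 0;0 0 -0.5 0 0 0;0 0 0 0 0 0;0 0 0 0 0 0;0 0 0 0 0 0", "grip": 87}}

```text
time_s: 17.3
tcp_pos: [0.6104, -0.1811, 0.1136]
ee_rot: [[0.967, -0.255, 0.001], [-0.255, -0.967, -0.0], [0.001, 0.0, -1.0]]
wrist_force: [0.2, 0.3, 0.8]
gripper_width: 1.001
gripper_force: 0.0
```

```bash
python3 - <<'E'
from h import *
p,d,i=cap('scene'); w=world(d,i).reshape(-1,3)
cv2.imwrite('pics/f4.png',cv2.resize(p[150:250,220:360],None,fx=4,fy=4,interpolation=cv2.INTER_CUBIC))
q=w[(np.hypot(w[:,0]-.458,w[:,1]+.012)<.03)&(w[:,2]>.037)&(w[:,2]<.054)]
print('collar',len(q),q.min(0).round(4),np.median(q,0).round(4),q.max(0).round(4))
q=w[(np.hypot(w[:,0]-.6105,w[:,1]+.182)<.037)&(w[:,2]>.005)&(w[:,2]<.016)]
print('washer',len(q),q.min(0).round(4),q.max(0).round(4))
E
```

```text
collar 117 [ 0.4423 -0.0293  0.0374] [ 0.4665 -0.0081  0.0473] [0.4788 0.0071 0.0528]
washer 271 [ 0.5836 -0.2102  0.0053] [ 0.6379 -0.155   0.0143]
```

View pics/f4.png

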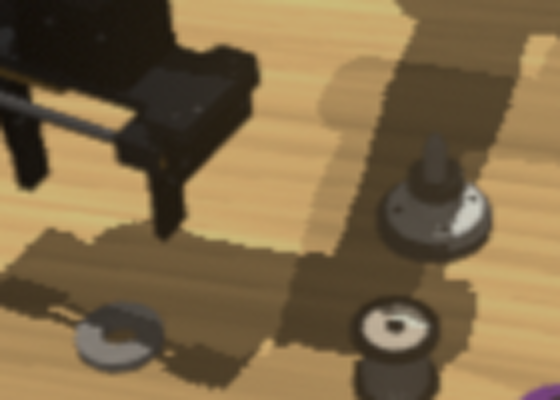

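The collar is on the hub at crop (435,175), top at about 48 mm. The washer is at crop (120,335), centre (0.6105, -0.1825).

Emit:
{"method": "play_rows", "body": {"commands": "0 -0.04 -1 0 0 0;0 0 -1 0 0 0;0 0 -0.8 0 0 0;0 0 -0.4 0 0 0;0 0 -0.2 0 0 0;0 0 0 0 0 0;0 0 0 0 0 0;0 0 0 0 0 0"}}

```text
time_s: 18.15
tcp_pos: [0.6109, -0.1825, 0.0122]
ee_rot: [[0.967, -0.256, 0.003], [-0.256, -0.967, -0.0], [0.003, -0.0, -1.0]]
wrist_force: [-0.3, 0.5, 0.6]
gripper_width: 1.001
gripper_force: 0.0
```

Emit:
{"method": "play_rows", "body": {"commands": "0 0 -0.27 0 0 0;0 0 0 0 0 0;0 0 0 0 0 0"}}

```text
time_s: 18.45
tcp_pos: [0.6097, -0.1824, 0.0024]
ee_rot: [[0.967, -0.256, -0.001], [-0.256, -0.967, 0.0], [-0.001, 0.0, -1.0]]
wrist_force: [-0.6, 0.6, 0.6]
gripper_width: 0.999
gripper_force: 0.0
```

Emit:
{"method": "play_rows", "body": {"commands": "0 0 0 0 0 0;0 0 0 0 0 0;0 0 0 0 0 0;0 0 0 0 0 0;0 0 0 0 0 0;0 0 0 0 0 0;0 0 0 0 0 0;0 0 0 0 0 0;0 0 0 0 0 0", "grip": 40}}

```text
time_s: 19.35
tcp_pos: [0.6099, -0.1825, 0.0027]
ee_rot: [[0.967, -0.256, 0.0], [-0.256, -0.967, -0.0], [0.0, 0.0, -1.0]]
wrist_force: [0.3, -0.6, 0.5]
gripper_width: 0.617
gripper_force: 30.3
```

Emit:
{"method": "play_rows", "body": {"commands": "0 0 0.3 0 0 0;0 0 1 0 0 0;0 0 1 0 0 0;0 0 1 0 0 0;0 0 1 0 0 0;0 0 0 0 0 0"}}

```text
time_s: 19.95
tcp_pos: [0.613, -0.183, 0.1376]
ee_rot: [[0.967, -0.255, 0.011], [-0.255, -0.967, -0.002], [0.011, -0.001, -1.0]]
wrist_force: [0.6, -0.0, -0.4]
gripper_width: 0.621
gripper_force: 30.3
```

Emit:
{"method": "play_rows", "body": {"commands": "-0.84 0.95 0 0 0 0;-0.84 0.95 0 0 0 0;-0.84 0.95 0 0 0 0;-0.84 0.95 0 0 0 0;-0.84 0.94 0 0 0 0;-0.84 0.94 0 0 0 0;0 0 -0.5 0 0 0;0 0 -0.3 0 0 0;0 0 0 0 0 0;0 0 0 0 0 0;0 0 0 0 0 0"}}

```text
time_s: 21.05
tcp_pos: [0.4594, -0.0124, 0.1078]
ee_rot: [[0.966, -0.257, 0.0], [-0.257, -0.966, -0.0], [0.0, -0.0, -1.0]]
wrist_force: [-0.3, -0.1, -0.4]
gripper_width: 0.623
gripper_force: 30.3
```

```bash
python3 - <<'E'
from h import *
p,d,i=cap('scene'); w=world(d,i).reshape(-1,3)
cv2.imwrite('pics/f5.png',cv2.resize(p[130:240,270:400],None,fx=4,fy=4,interpolation=cv2.INTER_CUBIC))
q=w[(np.hypot(w[:,0]-.458,w[:,1]+.012)<.034)&(w[:,2]>.095)&(w[:,2]<.116)]
print('washer+',len(q),q.min(0).round(4),q.max(0).round(4))
E
```

```text
washer+ 129 [ 0.4335 -0.0445  0.1073] [0.4879 0.0164 0.116 ]
```

View pics/f5.png

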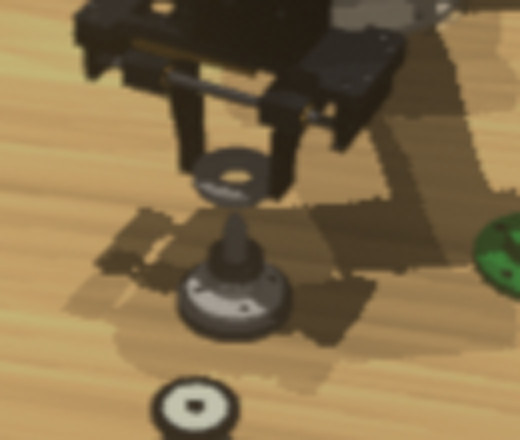

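The washer's bore at crop (237,177) is over the pin tip at (236,215). Lowering by about 57 mm.

Emit:
{"method": "play_rows", "body": {"commands": "-0.03 0 -0.5 0 0 0;0 0 -0.5 0 0 0;0 0 -0.4 0 0 0;0 0 -0.3 0 0 0;0 0 0 0 0 0;0 0 0 0 0 0"}}

```text
time_s: 21.7
tcp_pos: [0.4583, -0.0121, 0.0569]
ee_rot: [[0.967, -0.256, 0.0], [-0.256, -0.967, -0.0], [0.0, -0.0, -1.0]]
wrist_force: [-0.9, 0.5, -0.6]
gripper_width: 0.621
gripper_force: 30.3
```

Emit:
{"method": "play_rows", "body": {"commands": "0 0 -0.18 0 0 0;0 0 0 0 0 0;0 0 0 0 0 0"}}

```text
time_s: 22.0
tcp_pos: [0.4579, -0.012, 0.0514]
ee_rot: [[0.967, -0.256, 0.0], [-0.256, -0.967, 0.0], [0.0, -0.0, -1.0]]
wrist_force: [0.1, 0.4, -1.1]
gripper_width: 0.621
gripper_force: 30.3
```

Emit:
{"method": "play_rows", "body": {"commands": "0 0 0 0 0 0;0 0 0 0 0 0;0 0 0 0 0 0;0 0 0 0 0 0;0 0 0.5 0 0 0;0 0 1 0 0 0;0 0 1 0 0 0;0 0 1 0 0 0;0 0 0 0 0 0", "grip": 80}}

```text
time_s: 22.9
tcp_pos: [0.4607, -0.0114, 0.1605]
ee_rot: [[0.967, -0.255, 0.01], [-0.255, -0.967, 0.002], [0.009, -0.004, -1.0]]
wrist_force: [0.8, 0.6, 0.6]
gripper_width: 0.921
gripper_force: 0.0
```

Emit:
{"method": "play_rows", "body": {"commands": "0.05 0.95 0 0 0 0.8;0.05 0.95 0 0 0 0.8;0.05 0.95 0 0 0 0.8;0.05 0.95 0 0 0 0.8;0.05 0.95 0 0 0 0.8;0.05 0.95 0 0 0 0.75;0.05 0.95 0 0 0 0;0.05 0.95 0 0 0 0;0 0 -0.4 0 0 0;0 0 -0.4 0 0 0;0 0 0 0 0 0;0 0 0 0 0 0", "grip": 75}}

```text
time_s: 24.1
tcp_pos: [0.4695, 0.2148, 0.1316]
ee_rot: [[0.899, 0.437, -0.001], [0.437, -0.899, -0.001], [-0.002, 0.001, -1.0]]
wrist_force: [0.3, 0.3, 0.3]
gripper_width: 0.861
gripper_force: 0.0
```

```bash
python3 - <<'E'
from h import *
p,d,i=cap('scene'); w=world(d,i).reshape(-1,3)
cv2.imwrite('pics/f6.png',cv2.resize(p[130:270,290:490],None,fx=3.5,fy=3.5,interpolation=cv2.INTER_CUBIC))
q=w[(np.hypot(w[:,0]-.458,w[:,1]+.012)<.033)&(w[:,2]>.052)&(w[:,2]<.064)]
print('washer',len(q),q.min(0).round(4),np.median(q,0).round(4),q.max(0).round(4))
E
```

```text
washer 221 [ 0.4297 -0.0385  0.052 ] [ 0.4663 -0.0097  0.0589] [0.4872 0.0155 0.0637]
```

View pics/f6.png

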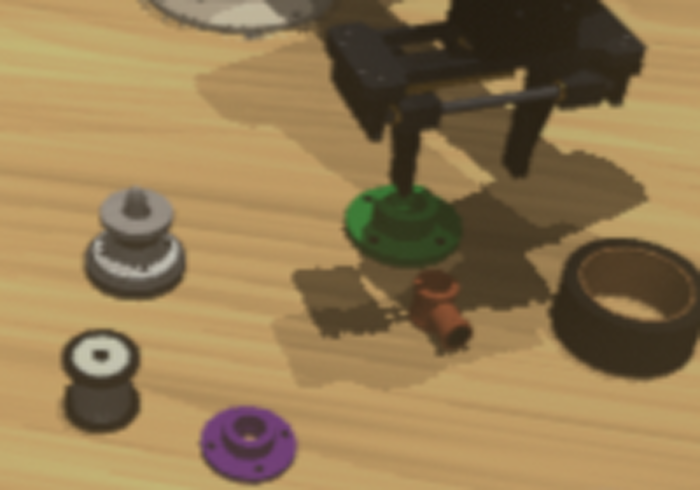

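The washer lies flat on the collar at crop (136,212), top at about 58 mm. The tee at crop (440,300) is undisturbed, so I'll go down around its sleeve.

Emit:
{"method": "play_rows", "body": {"commands": "0 0.04 -1 0 0 0;0 0 -1 0 0 0;0 0 -1 0 0 0;0 0 -0.5 0 0 0;0 0 -0.3 0 0 0;0 0 0 0 0 0;0 0 0 0 0 0;0 0 0 0 0 0"}}

```text
time_s: 24.95
tcp_pos: [0.4706, 0.2177, 0.0195]
ee_rot: [[0.899, 0.438, 0.002], [0.438, -0.899, 0.002], [0.003, -0.001, -1.0]]
wrist_force: [-0.4, 0.5, -0.0]
gripper_width: 0.861
gripper_force: 0.0
```

Emit:
{"method": "play_rows", "body": {"commands": "0 0 -0.38 0 0 0;0 0 0 0 0 0;0 0 0 0 0 0"}}

```text
time_s: 25.25
tcp_pos: [0.4696, 0.217, 0.0066]
ee_rot: [[0.899, 0.438, -0.001], [0.438, -0.899, -0.001], [-0.001, 0.0, -1.0]]
wrist_force: [-0.2, -0.3, 1.0]
gripper_width: 0.865
gripper_force: 0.0
```

Emit:
{"method": "play_rows", "body": {"commands": "0 0 0 0 0 0;0 0 0 0 0 0;0 0 0 0 0 0;0 0 0 0 0 0;0 0 0 0 0 0;0 0 0 0 0 0;0 0 0 0 0 0;0 0 0 0 0 0;0 0 0 0 0 0;0 0 0 0 0 0", "grip": 20}}

```text
time_s: 26.25
tcp_pos: [0.4697, 0.217, 0.0069]
ee_rot: [[0.899, 0.438, -0.0], [0.438, -0.899, -0.0], [-0.0, 0.0, -1.0]]
wrist_force: [-0.9, -1.5, 1.0]
gripper_width: 0.357
gripper_force: 29.9
```

Emit:
{"method": "play_rows", "body": {"commands": "0 0 0.3 0 0 0;0 0 1 0 0 0;0 0 1 0 0 0;0 0 1 0 0 0;0 0 1 0 0 0;0 0 0 0 0 0;0 0 0 0 0 0"}}

```text
time_s: 26.95
tcp_pos: [0.4697, 0.2174, 0.1366]
ee_rot: [[0.899, 0.438, 0.001], [0.438, -0.899, 0.002], [0.002, -0.001, -1.0]]
wrist_force: [0.3, -0.5, -1.5]
gripper_width: 0.359
gripper_force: 29.9
```

Emit:
{"method": "play_rows", "body": {"commands": "-0.05 -0.95 0 0 0 0;-0.05 -0.95 0 0 0 0;-0.05 -0.95 0 0 0 0;-0.05 -0.95 0 0 0 0;-0.05 -0.95 0 0 0 0;-0.05 -0.95 0 0 0 0;-0.05 -0.96 0 0 0 0;-0.03 -0.97 0 0 0 0;0 0 -0.5 0 0 0;0 0 -0.4 0 0 0;0 0 0 0 0 0;0 0 0 0 0 0;0 0 0 0 0 0"}}

```text
time_s: 28.25
tcp_pos: [0.4586, -0.0115, 0.109]
ee_rot: [[0.899, 0.439, 0.0], [0.439, -0.899, -0.0], [0.0, 0.0, -1.0]]
wrist_force: [0.8, 0.5, -1.1]
gripper_width: 0.362
gripper_force: 29.9
```

```bash
python3 - <<'E'
from h import *
p,d,i=cap('scene'); w=world(d,i).reshape(-1,3)
cv2.imwrite('pics/f7.png',cv2.resize(p[130:240,270:400],None,fx=5,fy=5,interpolation=cv2.INTER_CUBIC))
print(r.sense()['tcp_pos'])
E
```

```text
[ 0.45869675 -0.01143424  0.10914111]
```

View pics/f7.png

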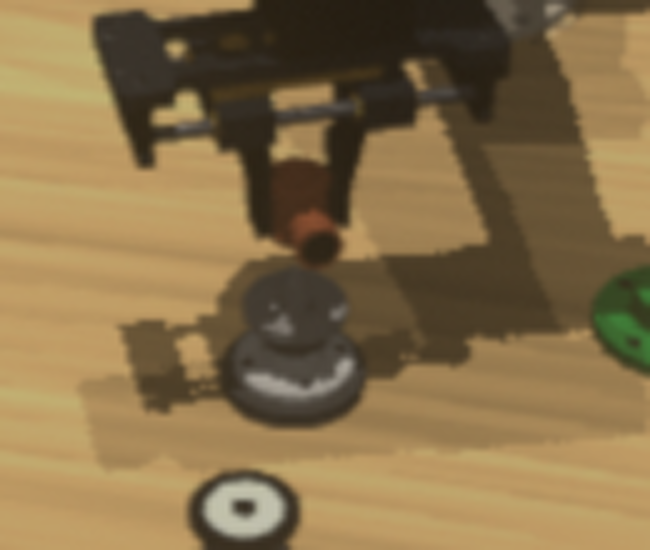

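The tee hangs upright over the pin at crop (300,210), with the pin tip just below it. I'll lower gently and watch the force.

Emit:
{"method": "play_rows", "body": {"commands": "0 0 -0.4 0 0 0;0 0 -0.4 0 0 0;0 0 -0.3 0 0 0;0 0 0 0 0 0;0 0 0 0 0 0"}}

```text
time_s: 28.8
tcp_pos: [0.4587, -0.0116, 0.0761]
ee_rot: [[0.899, 0.439, 0.0], [0.439, -0.899, -0.0], [0.0, 0.0, -1.0]]
wrist_force: [0.2, -0.2, -1.2]
gripper_width: 0.36
gripper_force: 29.9
```

Emit:
{"method": "play_rows", "body": {"commands": "0 0 -0.2 0 0 0;0 0 -0.13 0 0 0;0 0 0 0 0 0;0 0 0 0 0 0"}}

```text
time_s: 29.2
tcp_pos: [0.4584, -0.0118, 0.0659]
ee_rot: [[0.899, 0.438, -0.0], [0.438, -0.899, -0.0], [-0.0, 0.0, -1.0]]
wrist_force: [0.6, 0.0, -0.9]
gripper_width: 0.359
gripper_force: 29.9
```

Emit:
{"method": "play_rows", "body": {"commands": "0 0 0 0 0 0;0 0 0 0 0 0;0 0 0 0 0 0;0 0 0 0 0 0;0 0 0.5 0 0 0;0 0 1 0 0 0;0 0 1 0 0 0;-1 0 0 0 0 0;-1 0 0 0 0 0;-1 0 0 0 0 0;0 0 0 0 0 0;0 0 0 0 0 0", "grip": 70}}

```text
time_s: 30.4
tcp_pos: [0.3687, -0.0116, 0.1415]
ee_rot: [[0.898, 0.439, 0.002], [0.439, -0.898, 0.0], [0.002, 0.0, -1.0]]
wrist_force: [1.1, 0.7, -0.2]
gripper_width: 0.807
gripper_force: 0.0
```

```bash
python3 - <<'E'
from h import *
p,d,i=cap('scene'); w=world(d,i).reshape(-1,3)
cv2.imwrite('pics/f8.png',cv2.resize(p[130:240,270:400],None,fx=5,fy=5,interpolation=cv2.INTER_CUBIC))
q=w[(np.hypot(w[:,0]-.458,w[:,1]+.012)<.018)&(w[:,2]>.088)&(w[:,2]<.103)]
print(len(q),q.min(0).round(4),np.median(q,0).round(4),q.max(0).round(4)); print(r.sense()['tcp_pos'])
E
```

```text
79 [ 0.4446 -0.0259  0.0881] [ 0.4602 -0.0117  0.0935] [0.475  0.0035 0.098 ]
[ 0.36937814 -0.01142798  0.14149372]
```

View pics/f8.png

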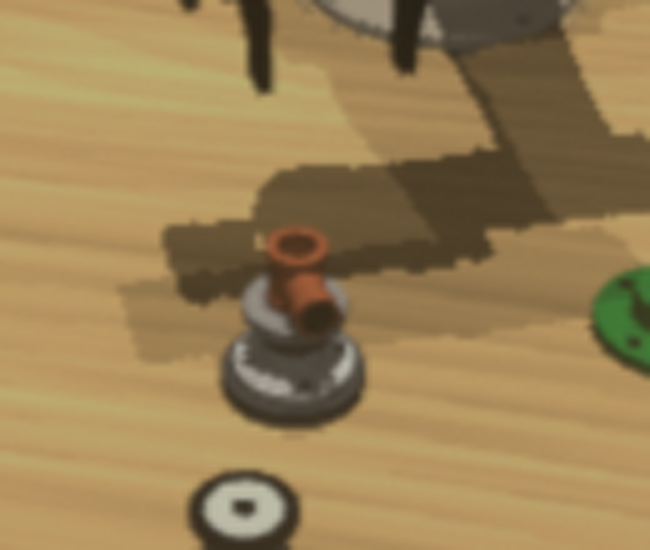

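The full stack is on the pin. The tee stands upright at crop (298,270), its top measured at about 94 mm and its centre near (0.460, -0.012). The gripper is clear, so I'm handing in.

```bash
python3 -c "
from h import *
print(r.finish_job())"
```

```text
the job is handed in; nothing more can be done
None
```

The flange, collar, washer and tee are stacked in that order on the pin, released, with the gripper clear and the bystanders left alone; the job is handed in at about 30 s, and no verdict came back.

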